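# Press the canister's follower home and snap the lid shut

### The job

The empty coffee canister is to be put away with its follower locked down: pop its lid with the thumb latch, press the sprung follower plate squarely down with the wooden tamper until it bottoms out and its two catches hold it level, and lift the tamper out. Stand the tamper upright on the cutting board again, then swing the lid over and press it down until the latch snaps shut. Leave everything else standing where it is.

Things in the scene. Friction and masses are not known exactly. Their poses are not given: they have to be found in the camera images.
- canister: Round cream enamel canister, fixed: outer diameter 110, inner 102, rim 110 above the worktop. Origin at the centre of its underside, z up. Thumb latch on its -x side, lid hinge on its +x side (away from the robot within 0.45 rad); a steel catch housing juts 10 out of the wall at +y and -y, 39 up. It may stand on the left or right, the board on the other side.
- lid (a joint): Lid angle, rad: about 0 shut and latched (top face 120.5 above the worktop), 1.75 fully open, leaning back 10 degrees past upright. A light spring (under 1.5 N at the rim) swings the freed lid fully open and keeps it there. To shut it, press its front part down: the latch resists from about 0.1 and snaps over with 5 to 10 N; the gasket lets the lid go to -0.02, it then rests at 0.004.
- lid_hinge (a point): Middle of the hinge line, 60 mm from the canister's axis on its +x side, 112 above the worktop; the line runs along the canister's y. The point's frame turns with the lid, and with the lid shut is parallel to the canister's: the steel lid's disc (diameter 107, 9.5 thick) then spans x from -113 to -7 mm and its outer face is at z = +8.5 mm.
- lid_edge (a point): Point on the lid's outer (top) face in the middle of its front part, 88 mm from the hinge line and 25 mm in from the front edge: push here to shut the lid; nearer the edge a wide fingertip would land on the hook.
- latch (a joint): Angle of the thumb latch, rad: 0 at rest, 0.35 pressed fully. A rocker pivoted 62 mm from the canister's axis on its -x side, 92 above the worktop; pressing its outer tab down draws the hook off the lid's tongue. It frees the lid at about 0.2 (7 mm down at the pressing point) with about 2 N and stops after 12 mm; let go, it springs back.
- latch_tab (a point): Pressing point on top of the flat steel thumb tab (28 wide, 5 thick), 96 mm from the canister's axis on its -x side, 96 above the worktop. The tab ends 12 mm farther out. The hook and the lid edge stand 25 mm nearer the canister's axis, up to 126 above the worktop.
- follower (a joint): Travel of the follower plate, m: 0 sprung up, 0.050 bottomed out. It meets its two catches at 0.033, they snap over its rim just before it bottoms and then hold it at about 0.0475. The spring pushes 3 N at the top and 7 N at the bottom; passing the catches takes 10 to 15 N in all.
- follower_top (a point): Centre of the top face of the follower plate, a flat aluminium disc of diameter 92 with a rubber lip, in the canister; 82 above the worktop when sprung up, 32 when bottomed out. It rocks on its spring up to 7 degrees when pressed off square.
- tamper: Turned wooden tamper, 165 tall, 0.28 kg (varies), standing upright on the board. Flat round base of diameter 64 (18 high), a waist of diameter 24 at 60, and a straight round handle of diameter 33 from 95 to 155 above the base. Origin at the centre of its base's flat underside, z up along the handle.
- tamper_grip (a point): Point on the tamper's axis, 130 above its base, in the straight part of the handle.
- board: Wooden cutting board, fixed, 160 x 300, 16 thick, origin at the centre of its underside, its y along its length (roughly along the robot's x). Tamper, pepper mill and honey jar stand on it in a row along its length, one neighbour on each side of the tamper, axes 70 to 82 mm from the tamper's.
- pepper_mill: Wooden pepper mill, diameter 58, 170 tall, upright, next to the tamper. Origin at the centre of its underside.
- honey_jar: Honey jar, diameter 62, 86 tall, on the tamper's other side. Origin at the centre of its underside.
- bottle: Corked glass bottle, diameter 72, 236 tall, beside the canister (about 120 mm from its axis). Origin at the centre of its underside.
- jam_jar: Jam jar, diameter 65, 94 tall, on the canister's other side (about 120 mm). Origin at the centre of its underside.
- lemon: Lemon, 78 x 55 x 56, lying between canister and board toward the back. Origin under its middle.
- dish_soap: Dish soap bottle, 49 x 81 x 226 tall, at the back. Origin at the centre of its underside.

How it is judged:
By the outcome, as a careful person would: the job done as asked, in the order asked, and still so for the second after the job is handed in, with the robot touching nothing.
It also fails if it takes over 67 s, if anything falls off the work surface, if the arm or the gripper's body presses on something with over 40 N, if the wrist force passes 120 N, or if a joint passes its speed limit or range.

### The arm

A 6-joint arm with a two-finger parallel gripper is mounted at the origin on the work surface; the furniture and walls round the work are solid. World frame = base frame: x ahead of the robot, y to its left, z up, the work surface at z = 0. Lengths are in m, angles in rad, forces in N, time in s.
With the tool pointing down it reaches from about 0.4 to 0.825 m from the base axis. Payload 7 kg.
Tool frame: the origin (TCP) lies at the very end of the fingers, on their centre line; the grasp point (between the pads) lies arm.hold_point_z behind it (arm.hold_point_z is the distance from the TCP to the grasp point, in m); z points along the fingers, y is the line along which they close (so a half turn about z gives the same grasp; the last joint's range is limited). The gripper opens to 88 mm and grips with 3 to 60 N. Pads are 19 mm wide; open, the fingers measure 130 mm over their backs; the gripper's body (78 mm by 193 mm) begins 47 mm behind the grasp point.
Start: joints at [1.526, 0.359, 0.012, 0, -1.224, -0.288], TCP at [0.221, 0.638, 0.227] pointing down, gripper open.
Joint ranges: [-3.07, 3.07], [-1.43, 2.12], [-1.02, 1.25], [-3.03, 1.67], [-3.05, -0], [-3.03, 3.03]. Speed limits (rad/s): [2.39, 2.39, 3.01, 3.14, 3.14, 3.14].

### API

Orientations are given as [roll, pitch, yaw] about the fixed x, y, z axes, in that order (R = Rz(yaw) Ry(pitch) Rx(roll)).
In Python, from station import arm gives the robot as it stands.
- The arm moves only by the tool creep_tool, called after ">>>" as a command line: name --argument value ..., lists and objects as JSON in quotes. Schema: {"type":"object","properties":{"motion":{"type":"array","items":{"type":"number"},"minItems":5,"maxItems":100},"grip_n":{"type":"number"},"only":{"type":"string"},"quiet":{"type":"boolean"},"lines":{"type":"string"}},"required":["motion"],"additionalProperties":false}. motion is one flat list of numbers that holds 1 to 20 rows one after another, with no inner brackets; each row has 5 numbers: the finger opening in m, then dx, dy, dz in units of 50 mm, then a turn about the tool's z in units of 0.05 rad; each row is the pose to reach, as a shift and turn from the pose commanded when the call began, along the tool's axes at that moment; what a row does not reach only later rows make up. A row lasts 1/12 s, in which the tool goes at most 0.0417 m and 0.125 rad, less where a joint would pass 70% of its speed; a pose out of reach is approached as far as the arm can. The fingers move at their own pace and stop on an object; grip_n is the grip in N (left out, the last holds). Time passes only in rows, so rows that do not move let the fingers close. The tool returns the time, the measured TCP pose, the force, the opening and the grip force at its end. only (a regular expression) keeps the lines of the reply that match it, lines (a string "A,B") keeps lines A to B, and quiet returns only ok. Input that does not fit is refused with a message, and nothing moves.
- arm.get_state(): the state, without advancing time (a new reading comes with each control period).
- arm.grab_frame(name): name is "side" or "top" or "wrist"; returns the picture (420x560x3 uint8, red, green, blue); there is no depth.
- arm.camera_params(name): a dict with "fx", "fy", "cx", "cy" (pixels), "D" ([k1, k2, p1, p2, k3] as OpenCV has them; the pictures are not rectified), "T" (4x4, takes a point from camera to world coordinates); the wrist camera has in their place "hand_eye" (4x4, takes a point from camera to tool coordinates, whose origin is the TCP and whose axes are the flange's). Camera axes: x right, y down, z forward; pixel columns grow to the right and rows downward; lengths in m; the calibration is good to about 2 mm. A picture is of the moment at which its call begins: read the wrist's pose just before it. camera_params takes no time and is no camera call.
- arm.job_done(): hands the job in; it is judged then, once.
The state is a dict: "t": time; "q": joint angles; "qd": joint speeds; "joint_efforts": joint torques, N m; "eef_pos": TCP position; "ee_rot": TCP orientation; "force": force on the tool from outside, world axes, zero at the start; "moment": the same for the moment, N m; "width": finger opening in m; "gripper_force": force on a finger pad.
Only numpy, scipy, OpenCV 4.12 (cv2) and the standard library are available. Lean on these libraries where they do the work, as an engineer would, in place of code of your own. Each camera call takes 0.05 s, during which the arm holds its last target. There are 200 camera calls.

## Working session

There is one attempt and no reset: what is moved stays moved. The work goes in short steps, Python scripts to look and compute and a tool call to move; the robot and the scene stay as the last step left them, time stands still between calls to the robot, and variables do not carry over. Pictures are saved under pics/ and viewed, at most 10 in all, crops included, and the job is handed in when it is done.

```bash
ls; mkdir -p pics
```

Run:
```python
from station import arm
import cv2,numpy as np
s=arm.get_state();print(s['eef_pos'],s['ee_rot'],s['width'],arm.hold_point_z)
for n in ['side','top']:
    cv2.imwrite(f'pics/{n}0.png',cv2.resize(arm.grab_frame(n)[:,:,::-1],(800,600),interpolation=cv2.INTER_CUBIC))
    p=arm.camera_params(n);print(n,p)
print(arm.camera_params('wrist'))
```

```text
pics
station.py
[0.22035804 0.63749713 0.22560798] [ 3.13990131e+00 -1.39626035e-04 -3.32894035e-01] 0.0873592999201352 0.0188
side {'fx': 438.8872240183073, 'fy': 438.8872240183073, 'cx': 277.89889155558654, 'cy': 208.20524466798685, 'D': array([-0.12244686,  0.        ,  0.        ,  0.        ,  0.        ]), 'T': array([[ 0.95145562, -0.17334643,  0.25432896,  0.27166964],
       [-0.30748477, -0.4987924 ,  0.81034515, -0.91223499],
       [-0.01361309, -0.84920973, -0.52788022,  0.60167396],
       [ 0.        ,  0.        ,  0.        ,  1.        ]])}
top {'fx': 439.13346293017327, 'fy': 439.13346293017327, 'cx': 274.3027648431431, 'cy': 208.57105252896304, 'D': array([-0.04722547,  0.        ,  0.        ,  0.        ,  0.        ]), 'T': array([[ 0.02235385, -0.98065581,  0.19445946,  0.2823664 ],
       [-0.99962739, -0.01887654,  0.01971688, -0.14482068],
       [-0.01566475, -0.19482775, -0.98071238,  1.18586969],
       [ 0.        ,  0.        ,  0.        ,  1.        ]])}
{'fx': 336.9825979874753, 'fy': 336.9825979874753, 'cx': 279.88459716360285, 'cy': 210.69133380045318, 'D': array([-0.03765378,  0.        ,  0.        ,  0.        ,  0.        ]), 'hand_eye': array([[ 2.51738642e-05, -9.61009019e-01, -2.76517026e-01,
         7.45630144e-02],
       [ 9.99999570e-01,  2.80438446e-04, -8.83598475e-04,
        -1.18469086e-03],
       [ 9.26692109e-04, -2.76516884e-01,  9.61008613e-01,
        -1.58810323e-01],
       [ 0.00000000e+00,  0.00000000e+00,  0.00000000e+00,
         1.00000000e+00]])}
```

View pics/top0.png

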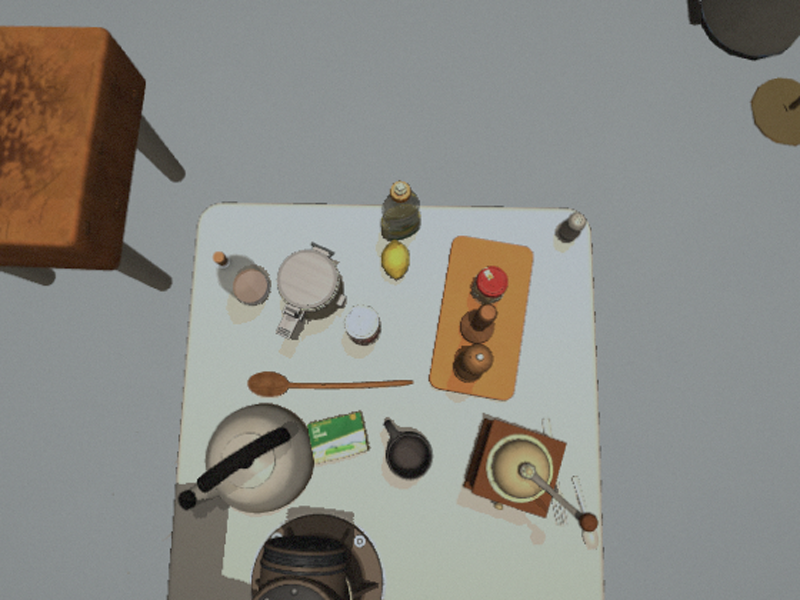

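View pics/side0.png

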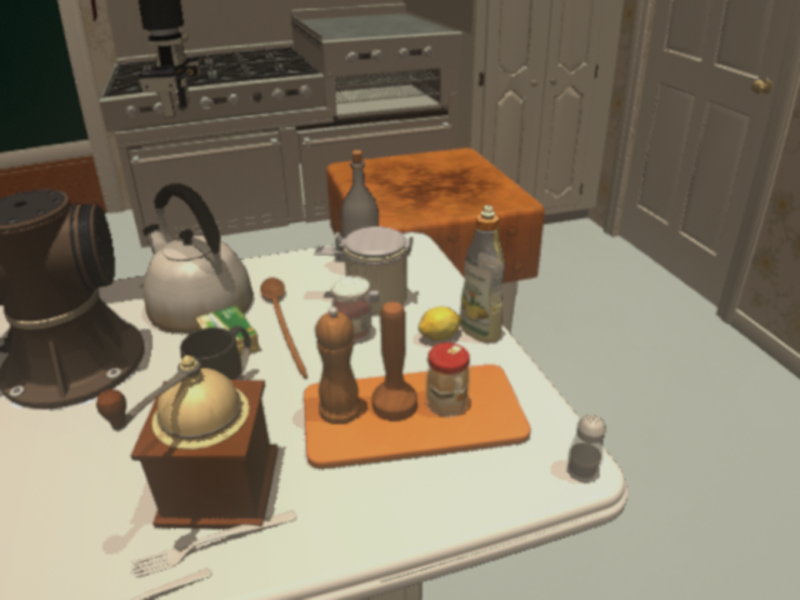

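The overview shows the canister at about (309,280) in the top view, with its latch toward the robot at (288,322) and hinge at (324,253). The tamper handle is at (485,313), between the mill (473,362) and the honey jar (491,281). I'll enlarge these areas in one montage.

Create h.py:
```python
import numpy as np,cv2
from station import arm
def cam(n):
    p=arm.camera_params(n)
    return np.array([[p['fx'],0,p['cx']],[0,p['fy'],p['cy']],[0,0,1]]),p['D'],p.get('T',None)
def ray(n,uv,z,T=None):
    K,D,t=cam(n); T=t if T is None else T
    x=cv2.undistortPoints(np.array([[uv]],float),K,D)[0,0]
    d=T[:3,:3]@[x[0],x[1],1];o=T[:3,3]
    return o+d*(z-o[2])/d[2]
def proj(n,X,T=None):
    K,D,t=cam(n);T=t if T is None else T
    Ti=np.linalg.inv(T);r=cv2.Rodrigues(Ti[:3,:3])[0]
    return cv2.projectPoints(np.array(X,float).reshape(-1,1,3),r,Ti[:3,3],K,D)[0].reshape(-1,2)
```

Run:
```python
import cv2,numpy as np
t=cv2.imread('pics/top0.png');s=cv2.imread('pics/side0.png')
def c(im,cx,cy,w=140): # crop centred in 800-scale px
    h=w*3//4;x=int(cx-w/2);y=int(cy-h/2);print(x,y,400/w)
    return cv2.resize(im[y:y+h,x:x+w],(400,300),interpolation=cv2.INTER_CUBIC)
m=np.vstack([np.hstack([c(t,305,290),c(t,485,318,160)]),np.hstack([c(s,375,270,160),c(s,385,365,160)])])
cv2.imwrite('pics/m0.png',m)
```

```text
235 237 2.857142857142857
405 258 2.5
295 210 2.5
305 305 2.5
```

View pics/m0.png

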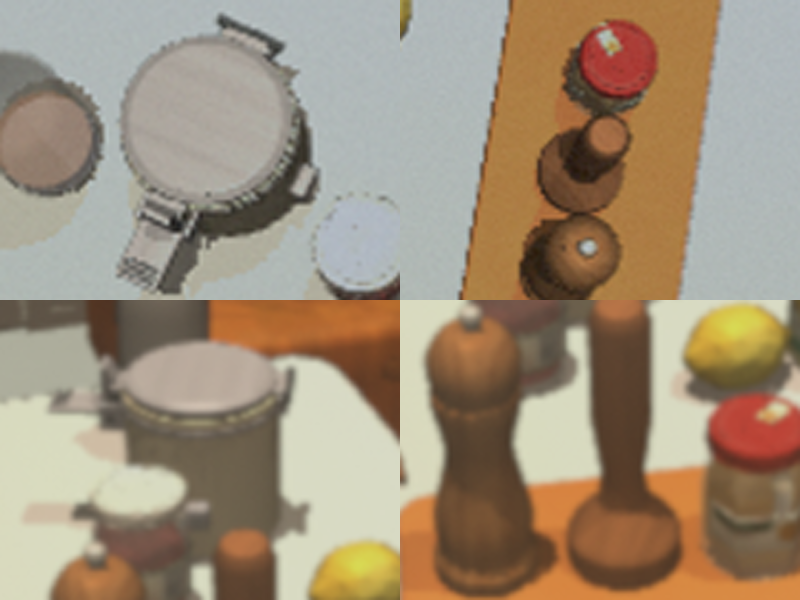

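The montage shows the lid centre at (209,117) and the latch tab running from (175,215) to about (141,280). The tamper handle top is at (611,136), its base at (581,171), the honey lid at (619,60) and the mill knob at (588,247). In the side crops, the lid centre is at (199,376) and the tamper base top at (625,533).

Run:
```python
from h import *
def P(n,x,y,ox,oy,s,z):
    f=lambda a,o:((a+.5)/s-.5+o+.5)*.7-.5
    return ray(n,(f(x,ox),f(y,oy)),z)
A=(235,237,400/140)
np.set_printoptions(precision=4,suppress=True)
c=P('top',209,117,*A,.1205);print('lid top',c,'side',P('side',199,76,295,210,2.5,.1205))
for nm,x,y,z in [('hinge',252,38,.115),('tabend',141,280,.096),('hook',168,212,.122),('catch-y',303,181,.039),('bottle?',45,140,.1),('jam',359,242,.094)]:
    p=P('top',x,y,*A,z);d=p-c;print(nm,p,np.hypot(d[0],d[1]),np.arctan2(d[1],d[0]))
B=(405,258,2.5)
for nm,x,y,z in [('tamptop',211,136,.179),('tampbase',181,171,.034),('honey',219,60,.102),('mill',188,247,.186)]:
    print(nm,P('top',x,y,*B,z))
print('side base',P('side',225,233,305,305,2.5,.034))
a=P('top',107,0,*B,.016);b=P('top',62,299,*B,.016);print('board edge yaw',np.arctan2(*(a-b)[1::-1]))
```

```text
lid top [0.5274 0.0247 0.1205] side [0.5238 0.0167 0.1205]
hinge [0.5794 0.0013 0.115 ] 0.05704303841677486 -0.4230251015635329
tabend [0.4294 0.0656 0.096 ] 0.10622461024388276 2.7459393186855476
hook [0.4677 0.0465 0.122 ] 0.06359349211274917 2.7917736269303695
catch-y [ 0.5044 -0.026   0.039 ] 0.05569909404510963 -1.9962673711443977
bottle? [0.5155 0.13   0.1   ] 0.10599658439144835 1.6829941127545365
jam [ 0.4561 -0.0678  0.094 ] 0.11681432823198597 -2.2274594467456437
tamptop [ 0.462 -0.283  0.179]
tampbase [ 0.461  -0.2804  0.034 ]
honey [ 0.5304 -0.2996  0.102 ]
mill [ 0.3885 -0.2668  0.186 ]
side base [ 0.4621 -0.2868  0.034 ]
board edge yaw -0.1389328322632954
```

Units first: shifts go in units of 50 mm and turns go in units of 0.05 rad. So -0.03 m is -0.6, 0.477 m is 9.54, 0.057 rad is 1.14.

>>> creep_tool --motion '[0,7.8,9.54,-0.6,1.14,0,7.8,9.54,-0.6,1.14,0,7.8,9.54,-0.6,1.14,0,7.8,9.54,-0.6,1.14,0,7.8,9.54,-0.6,1.14,0,7.8,9.54,-0.6,1.14,0,7.8,9.54,-0.6,1.14,0,7.8,9.54,-0.6,1.14,0,7.8,9.54,-0.6,1.14,0,7.8,9.54,-0.6,1.14,0,7.8,9.54,-0.6,1.14,0,7.8,9.54,-0.6,1.14,0,7.8,9.54,-0.6,1.14,0,7.8,9.54,-0.6,1.14,0,7.8,9.54,-0.6,1.14,0,7.8,9.54,-0.6,1.14,0,7.8,9.54,-0.6,1.14,0,7.8,9.54,-0.6,1.14]' --grip_n 20

```text
t: 1.6
eef_pos: [0.4331, 0.0595, 0.2563]
ee_rot: [3.141, 0.0, -0.391]
force: [-1.2, 0.2, -1.0]
width: 0.0006
gripper_force: 0.0
```

Add to h.py:
```python
from scipy.spatial.transform import Rotation as Ro
def wT():
    s=arm.get_state();T=np.eye(4);T[:3,:3]=Ro.from_euler('xyz',s['ee_rot']).as_matrix();T[:3,3]=s['eef_pos']
    return T@arm.camera_params('wrist')['hand_eye']
```

Run:
```python
from h import *
T=wT();np.save('T1.npy',T)
cv2.imwrite('pics/w1.png',cv2.resize(arm.grab_frame('wrist')[:,:,::-1],(800,600),interpolation=cv2.INTER_CUBIC))
s=arm.get_state();print(s['eef_pos'],s['ee_rot'],s['q'],s['t'])
```

```text
[0.43305661 0.06008466 0.25637812] [ 3.14147109e+00  2.80869675e-04 -3.89679507e-01] [ 5.91852557e-01 -6.71555743e-02 -4.30104286e-01 -1.77490634e-04
 -1.20810477e+00  5.89327273e-01] 1.65
```

View pics/w1.png

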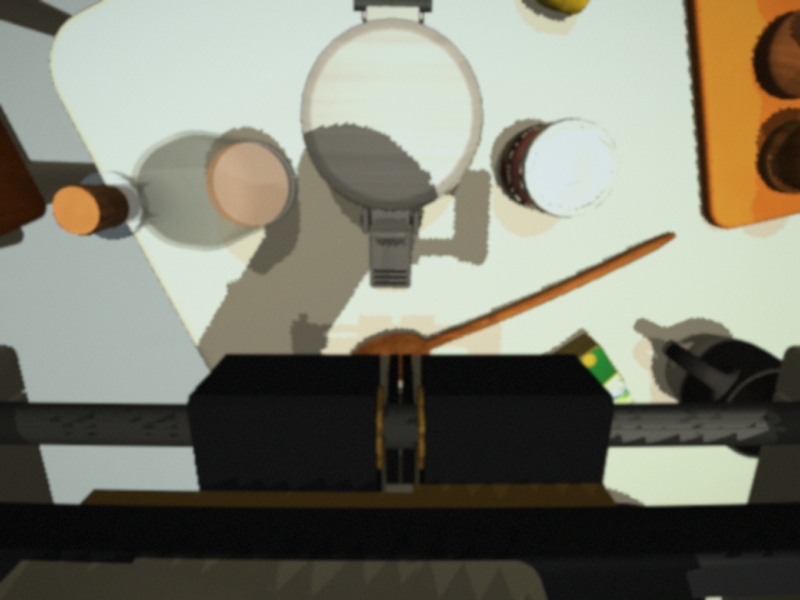

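The wrist view shows the lid spanning (301..483, 18..211), the tab end at (390,285), the hinge at (393,8), the cork at (77,210) and the jam lid at (570,168).

Run:
```python
from h import *
np.set_printoptions(precision=4,suppress=True)
T=np.load('T1.npy')
W=lambda x,y,z:ray('wrist',((x+.5)*.7-.5,(y+.5)*.7-.5),z,T)
L,R,U,D=[W(*p,.1205) for p in [(301,112),(483,112),(392,18),(392,211)]]
c=(W(301,114,.1205)+W(483,114,.1205))/2;print(c,np.linalg.norm(R-L),(U+D)/2,np.linalg.norm(U-D))
for n,p in dict(tab=(390,285,.096),hinge=(393,8,.115),cork=(77,210,.236),botbase=(250,182,.0),jam=(570,168,.094)).items():
    q=W(*p);d=(q-(U+D)/2)[:2];print(n,q,np.hypot(*d),np.arctan2(d[1],d[0]))
```

```text
[0.5297 0.0263 0.1205] 0.10480791336540779 [0.5272 0.0273 0.1205] 0.1055623313828372
tab [0.4308 0.0695 0.096 ] 0.10514084927779485 2.729302385641134
hinge [0.5817 0.0041 0.115 ] 0.05933354317542298 -0.40302099421142157
cork [0.5337 0.1502 0.236 ] 0.12307064641474566 1.5177045811758134
botbase [0.5368 0.1552 0.    ] 0.12819325546385119 1.4955116412685427
jam [ 0.4581 -0.0682  0.094 ] 0.1178925597213923 -2.1968698370371103
```

>>> creep_tool --motion '[0,0.02,-0.12,2.8,-5.8,0,0.02,-0.12,2.8,-5.8,0,0.02,-0.12,2.8,-5.8,0,0.02,-0.12,2.8,-5.8,0,0.02,-0.12,2.8,-5.8,0,0.02,-0.12,3.08,-5.8,0,0.02,-0.12,3.2,-5.8,0,0.02,-0.12,3.28,-5.8,0,0.02,-0.12,3.36,-5.8,0,0.02,-0.12,3.42,-5.8,0,0.02,-0.12,3.42,-5.8,0,0.02,-0.12,3.42,-5.8,0,0.02,-0.12,3.42,-5.8]'

```text
t: 2.73
eef_pos: [0.4372, 0.0654, 0.0862]
ee_rot: [-3.14, -0.002, -0.1]
force: [-0.3, 2.8, 3.3]
width: 0.001
gripper_force: 1.8
```

Run:
```python
from h import *
cv2.imwrite('pics/top2.png',cv2.resize(arm.grab_frame('side')[140:300,170:400,::-1],(690,480),interpolation=cv2.INTER_CUBIC))
```

```text
(no output)
```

View pics/top2.png

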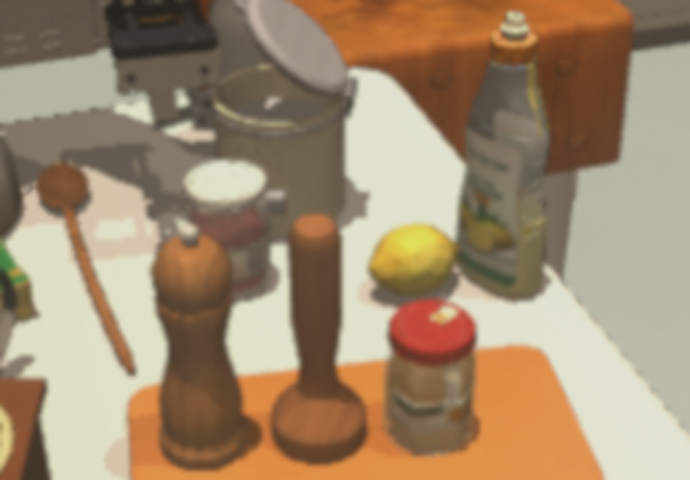

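The lid has popped and is swinging open. I'll lift and move to view the tamper.

>>> creep_tool --motion '[0,0,0,-0.8,0,0,0,0,-1.6,0,0,0,0,-2.4,0,0,0,0,-3.2,0,0,0,0,-4,0,0.088,-1.28,6.66,-4,1.4,0.088,-1.28,6.66,-4,1.4,0.088,-1.28,6.66,-4,1.4,0.088,-1.28,6.66,-4,1.4,0.088,-1.28,6.66,-4,1.4,0.088,-1.28,6.66,-4,1.4,0.088,-1.28,6.66,-4,1.4,0.088,-1.28,6.66,-4,1.4,0.088,-1.28,6.66,-4,1.4,0.088,-1.28,6.66,-4,1.4,0.088,-1.28,6.66,-4,1.4]'

```text
t: 4.12
eef_pos: [0.3387, -0.2606, 0.2851]
ee_rot: [-3.141, 0.001, -0.173]
force: [0.9, 0.7, 0.3]
width: 0.0682
gripper_force: 0.0
```

Run:
```python
from h import *
T=wT();np.save('T2.npy',T)
a=arm.grab_frame('wrist')[:,:,::-1]
cv2.imwrite('pics/w2.png',cv2.resize(a[0:300],(800,429),interpolation=cv2.INTER_CUBIC))
s=arm.get_state();print(s['eef_pos'],s['ee_rot'],s['t'])
```

```text
[ 0.33917846 -0.2598845   0.28524522] [-3.14133552e+00  9.14827143e-04 -1.70801934e-01] 4.1667
```

View pics/w2.png

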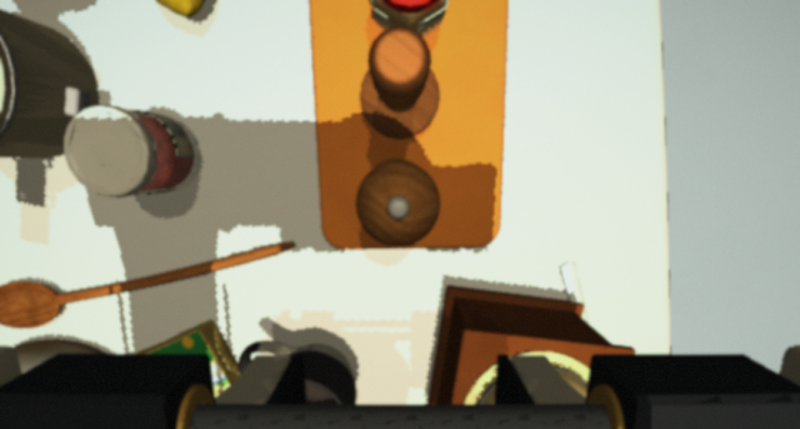

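The tamper handle top is at (400,58), its base at (400,98) and the mill knob at (398,207).

Run:
```python
from h import *
np.set_printoptions(precision=4,suppress=True)
T=np.load('T2.npy')
W=lambda x,y,z:ray('wrist',((x+.5)*.7-.5,(y+.5)*.7-.5),z,T)
for n,p in dict(top=(400,58,.178),base=(400,98,.034),mill=(398,207,.186)).items():print(n,W(*p))
print(np.linalg.norm(W(361,98,.034)-W(440,98,.034)))
s=arm.get_state();R=Ro.from_euler('xyz',s['ee_rot']).as_matrix()
for q in [(.462,-.2825)]:
  print(R.T@(np.array([*q,.134])-s['eef_pos']))
```

```text
top [ 0.4632 -0.2808  0.178 ]
base [ 0.4617 -0.2803  0.034 ]
mill [ 0.3906 -0.2671  0.186 ]
0.06278273924518073
[0.125  0.0014 0.1511]
```

Scaled: 0.154 m is 3.08, 0.125 m is 2.5.

>>> creep_tool --motion '[0.088,2.5,0,0,0,0.088,2.5,0,0,0,0.088,2.5,0,0,0,0.088,2.5,0,0.8,0,0.088,2.5,0,1.6,0,0.088,2.5,0,2.4,0,0.088,2.5,0,3.08,0,0.088,2.5,0,3.08,0,0.02,2.5,0,3.08,0,0.02,2.5,0,3.08,0,0.02,2.5,0,3.08,0,0.02,2.5,0,3.08,0,0.02,2.5,0,3.08,0,0.02,2.5,0,3.08,0,0.02,2.5,0,3.08,0,0.02,2.5,0,3.08,0,0.02,2.5,0,3.08,0]' --grip_n 45

```text
t: 5.58
eef_pos: [0.4628, -0.2813, 0.1317]
ee_rot: [3.142, -0.0, -0.17]
force: [-0.4, -0.9, 0.4]
width: 0.0331
gripper_force: 0.2
```

Scaled: -0.155 m is -3.1, -0.314 m is -6.28, 0.38 rad is 7.6.

>>> creep_tool --motion '[0.02,0,0,-0.06,0,0.02,0,0,-0.6,0,0.02,0,0,-1.4,0,0.02,0,0,-2.2,0,0.02,0,0,-3.1,0,0.02,0,0,-3.1,0,0.02,0.24,-6.28,-3.1,7.6,0.02,0.24,-6.28,-3.1,7.6,0.02,0.24,-6.28,-3.1,7.6,0.02,0.24,-6.28,-3.1,7.6,0.02,0.24,-6.28,-3.1,7.6,0.02,0.24,-6.28,-3.1,7.6,0.02,0.24,-6.28,-3.1,7.6,0.02,0.24,-6.28,-3.1,7.6,0.02,0.24,-6.28,-3.1,7.6,0.02,0.24,-6.28,-3.1,7.6,0.02,0.24,-6.28,-3.1,7.6,0.02,0.24,-6.28,-3.1,7.6]'

```text
t: 7.08
eef_pos: [0.5274, 0.0254, 0.2863]
ee_rot: [3.141, 0.0, -0.551]
force: [0.4, 0.1, -2.1]
width: 0.0319
gripper_force: 45.0
```

Run:
```python
from h import *
a=arm.grab_frame('side')[90:250,140:340,::-1];b=arm.grab_frame('wrist')[:,:,::-1]
a=cv2.resize(a,(400,320),interpolation=cv2.INTER_CUBIC);b=cv2.resize(b,(400,300))
cv2.imwrite('pics/m3.png',np.hstack([a,np.vstack([b,np.zeros((20,400,3),np.uint8)])]))
s=arm.get_state();print(s['eef_pos'],s['ee_rot'],s['width'],s['gripper_force'],s['t'])
```

```text
[0.527461   0.02511313 0.28653803] [ 3.14143792e+00  1.11508933e-04 -5.51384146e-01] 0.032222517460275685 44.99743594788015 7.1833
```

View pics/m3.png

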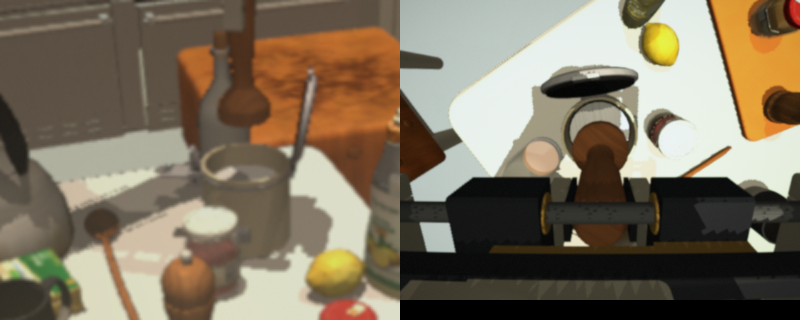

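The lid stands fully open and the tamper hangs over the canister mouth, so I'll press down.

>>> creep_tool --motion '[0.02,0,0,0.8,0,0.02,0,0,1.5,0,0.02,0,0,1.7,0,0.02,0,0,1.8,0,0.02,0,0,1.94,0,0.02,0,0,2.08,0,0.02,0,0,2.22,0,0.02,0,0,2.36,0,0.02,0,0,2.44,0,0.02,0,0,2.52,0,0.02,0,0,2.6,0,0.02,0,0,2.68,0,0.02,0,0,2.68,0,0.02,0,0,2.68,0]'

```text
t: 8.35
eef_pos: [0.5284, 0.0264, 0.1529]
ee_rot: [-3.141, -0.001, -0.549]
force: [0.8, -1.3, 2.5]
width: 0.0321
gripper_force: 45.0
```

>>> creep_tool --motion '[0.02,0,0,0.04,0,0.02,0,0,0.08,0,0.02,0,0,0.1,0,0.02,0,0,0.12,0,0.02,0,0,0.12,0]'

```text
t: 8.77
eef_pos: [0.5286, 0.0263, 0.1475]
ee_rot: [-3.141, -0.002, -0.549]
force: [-0.1, -2.5, 7.2]
width: 0.0324
gripper_force: 45.0
```

>>> creep_tool --motion '[0.02,0,0,0.02,0,0.02,0,0,0.04,0,0.02,0,0,0.04,0]'

```text
t: 9.02
eef_pos: [0.5294, 0.0262, 0.1472]
ee_rot: [-3.14, -0.003, -0.549]
force: [-3.0, -1.7, 20.4]
width: 0.0323
gripper_force: 45.0
```

Scaled: 0.2951 m is 5.902, -0.142 m is -2.84, -0.38 rad is -7.6.

>>> creep_tool --motion '[0.02,0,0,0.016,0,0.02,0,0,0.016,0,0.02,0,0,-0.1,0,0.02,0,0,-0.4,0,0.02,0,0,-1.2,0,0.02,0,0,-2,0,0.02,0,0,-2.84,0,0.02,0,0,-2.84,0,0.02,2.112,5.902,-2.84,-7.6,0.02,2.112,5.902,-2.84,-7.6,0.02,2.112,5.902,-2.84,-7.6,0.02,2.112,5.902,-2.84,-7.6,0.02,2.112,5.902,-2.84,-7.6,0.02,2.112,5.902,-2.84,-7.6,0.02,2.112,5.902,-2.84,-7.6,0.02,2.112,5.902,-2.84,-7.6,0.02,2.112,5.902,-2.84,-7.6,0.02,2.112,5.902,-2.84,-7.6,0.02,2.112,5.902,-2.84,-7.6]'

```text
t: 10.6
eef_pos: [0.4632, -0.2802, 0.2855]
ee_rot: [-3.141, 0.001, -0.171]
force: [-0.1, 0.3, -3.0]
width: 0.0324
gripper_force: 45.0
```

Run:
```python
from h import *
a=arm.grab_frame('top')[160:232,168:264,::-1]; b=arm.grab_frame('side')[120:300,190:430,::-1]
a=cv2.resize(a,(400,300),interpolation=cv2.INTER_CUBIC);b=cv2.resize(b,(400,300),interpolation=cv2.INTER_CUBIC)
c=np.array([.5275,.026]);k=400/96;al=np.linspace(0,6.283,60)
for z,r,col in [(.0345,.046,(0,0,255)),(.082,.046,(255,0,0)),(.110,.051,(0,200,0))]:
    p=proj('top',np.c_[c[0]+r*np.cos(al),c[1]+r*np.sin(al),np.full(60,z)])
    o=a.copy() if z==.0345 else o
    for q in p: cv2.circle(o,(int((q[0]-168+.5)*k),int((q[1]-160+.5)*k)),1,col,-1)
cv2.imwrite('pics/m4.png',np.vstack([np.hstack([a,b]),np.hstack([o,b*0])]))
```

```text
(no output)
```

View pics/m4.png

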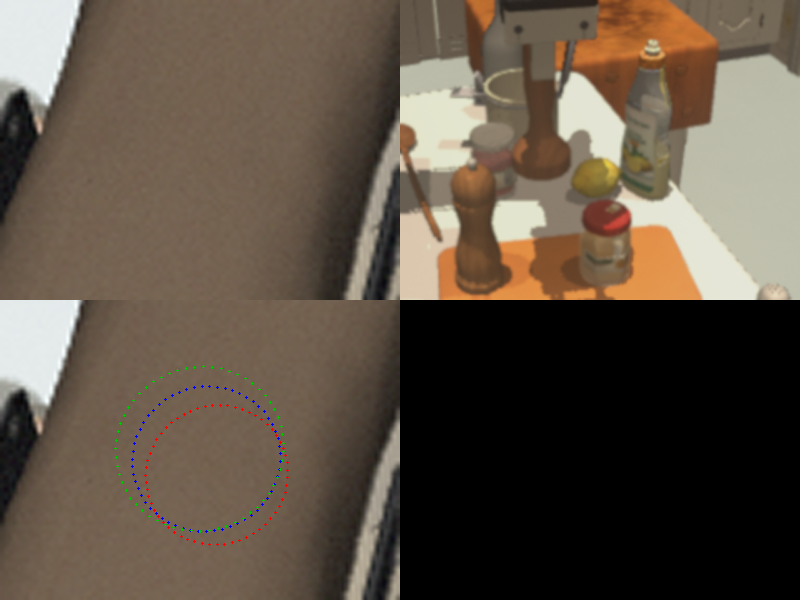

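The arm hides the canister from the top camera. I'll swing partway back to look into it with the wrist camera.

Scaled: -0.32 m is -6.4, -0.089 m is -1.78, 0.23 rad is 4.6.

>>> creep_tool --motion '[0.02,-1.78,-6.4,0,4.6,0.02,-1.78,-6.4,0,4.6,0.02,-1.78,-6.4,0,4.6,0.02,-1.78,-6.4,0,4.6,0.02,-1.78,-6.4,0,4.6,0.02,-1.78,-6.4,0,4.6,0.02,-1.78,-6.4,0,4.6,0.02,-1.78,-6.4,0,4.6,0.02,-1.78,-6.4,0,4.6,0.02,-1.78,-6.4,0,4.6]'

```text
t: 11.53
eef_pos: [0.4293, 0.0537, 0.2868]
ee_rot: [-3.14, -0.0, -0.393]
force: [0.0, -0.2, -2.7]
width: 0.032
gripper_force: 45.0
```

Run:
```python
from h import *
T=wT();f=arm.grab_frame('wrist')[:,:,::-1]
c=np.array([.5275,.026]);al=np.linspace(0,6.283,60)
u=proj('wrist',[[*c,.09]],T)[0];x0,y0=int(u[0]-80),max(0,int(u[1]-80));print(x0,y0)
a=f[y0:y0+160,x0:x0+160];h,w=a.shape[:2];a=cv2.resize(a,(400,h*400//w),interpolation=cv2.INTER_CUBIC);k=400/w;o=a.copy()
for z,r,col in [(.0345,.046,(0,0,255)),(.082,.046,(255,0,0)),(.110,.051,(0,200,0))]:
    for q in proj('wrist',np.c_[c[0]+r*np.cos(al),c[1]+r*np.sin(al),np.full(60,z)],T):
        cv2.circle(o,(int((q[0]-x0+.5)*k),int((q[1]-y0+.5)*k)),1,col,-1)
cv2.imwrite('pics/m5.png',np.hstack([a,o]))
```

```text
189 6
```

View pics/m5.png

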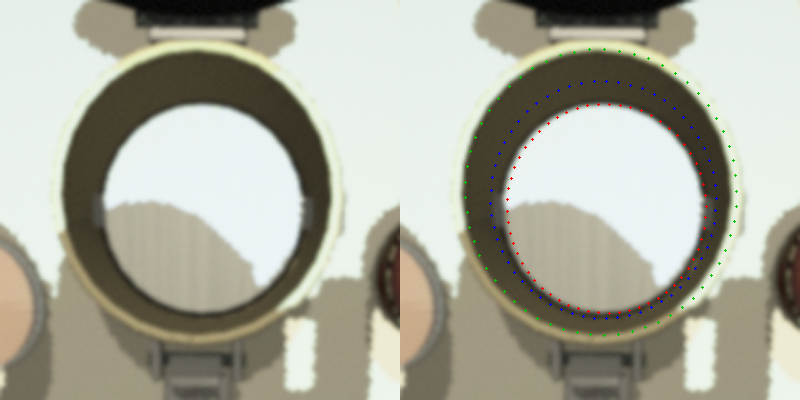

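The follower sits level at the low outline, with both catches over its rim at (97,210) and (307,212). Next I'll take the tamper back to its spot.

Scaled: 0.296 m is 5.92, 0.159 m is 3.18, -0.222 rad is -4.44.

>>> creep_tool --motion '[0.02,3.18,5.92,0,-4.44,0.02,3.18,5.92,0,-4.44,0.02,3.18,5.92,0,-4.44,0.02,3.18,5.92,0,-4.44,0.02,3.18,5.92,0,-4.44,0.02,3.18,5.92,0,-4.44,0.02,3.18,5.92,0,-4.44,0.02,3.18,5.92,0,-4.44,0.02,3.18,5.92,0,-4.44,0.02,3.18,5.92,0,-4.44,0.02,3.18,5.92,0,-4.44,0.02,3.18,5.92,0,-4.44]'

```text
t: 12.58
eef_pos: [0.4606, -0.2848, 0.2862]
ee_rot: [-3.141, 0.001, -0.179]
force: [-0.0, 0.6, -2.5]
width: 0.0323
gripper_force: 45.0
```

Scaled: 0.0015 m is 0.03, 0.1545 m is 3.09.

>>> creep_tool --motion '[0.02,0.03,-0.08,0.8,0,0.02,0.03,-0.08,1.6,0,0.02,0.03,-0.08,2.3,0,0.02,0.03,-0.08,2.7,0,0.02,0.03,-0.08,2.9,0,0.02,0.03,-0.08,3,0,0.02,0.03,-0.08,3.06,0,0.02,0.03,-0.08,3.09,0,0.02,0.03,-0.08,3.09,0,0.02,0.03,-0.08,3.09,0]'

```text
t: 13.42
eef_pos: [0.4641, -0.2811, 0.1333]
ee_rot: [3.141, -0.002, -0.178]
force: [-1.4, 0.5, -2.1]
width: 0.0322
gripper_force: 45.0
```

>>> creep_tool --motion '[0.02,0,0,0.02,0,0.02,0,0,0.03,0,0.02,0,0,0.03,0,0.02,0,0,0.03,0]'

```text
t: 13.75
eef_pos: [0.4641, -0.2813, 0.1316]
ee_rot: [3.141, -0.002, -0.178]
force: [-0.2, 0.2, 5.1]
width: 0.0322
gripper_force: 45.0
```

Scaled: -0.21 m is -4.2, -0.18 m is -3.6.

>>> creep_tool --motion '[0.04,0,0,0,0,0.04,0,0,0,0,0.06,0,0,0,0,0.088,0,0,0,0,0.088,0,0,0,0,0.088,0,0,0,0,0.088,0,0,0,0,0.088,0,0,-0.4,0,0.088,0,0,-1.2,0,0.088,0,0,-2,0,0.088,0,0,-2.8,0,0.088,0,0,-3.6,0,0.088,0,0,-4.2,0,0,0,0,-4.2,0,0,0,0,-4.2,0]'

```text
t: 15.0
eef_pos: [0.4641, -0.2811, 0.3427]
ee_rot: [3.142, -0.004, -0.178]
force: [-0.2, 1.0, -1.2]
width: 0.0793
gripper_force: 0.0
```

Run:
```python
from h import *
s=arm.get_state();print(s['eef_pos'],s['width'],s['t'])
b=arm.grab_frame('side')[120:300,190:430,::-1]
cv2.imwrite('pics/s6.png',cv2.resize(b,(480,360),interpolation=cv2.INTER_CUBIC))
```

```text
[ 0.46405842 -0.28113482  0.34268261] 0.07927354760090514 15.0
```

View pics/s6.png

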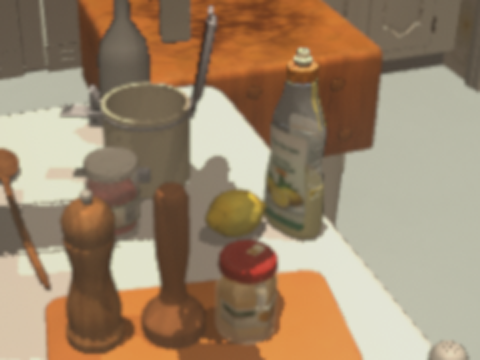

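The tamper is upright between its neighbours and the lid is still open. I'll close the fingers and go behind the lid.

Units first: shifts go in units of 50 mm and turns go in units of 0.05 rad. So -0.288 m is -5.76, 0.117 m is 2.34, 0.677 rad is 13.54.

>>> creep_tool --motion '[0,2.34,-5.76,0,13.54,0,2.34,-5.76,0,13.54,0,2.34,-5.76,0,13.54,0,2.34,-5.76,0,13.54,0,2.34,-5.76,0,13.54,0,2.34,-5.76,0,13.54,0,2.34,-5.76,0,13.54,0,2.34,-5.76,0,13.54,0,2.34,-5.76,0,13.54,0,2.34,-5.76,0,13.54,0,2.34,-5.76,0,13.54,0,2.34,-5.76,0,13.54]' --grip_n 20

```text
t: 16.05
eef_pos: [0.6288, -0.019, 0.34]
ee_rot: [3.141, 0.0, -0.855]
force: [0.9, -0.5, 0.3]
width: 0.0011
gripper_force: 0.0
```

Run:
```python
from h import *
np.set_printoptions(precision=4,suppress=True)
s=arm.get_state();print(s['eef_pos'],s['ee_rot'],s['width'])
R=Ro.from_euler('xyz',s['ee_rot']).as_matrix();a=-.405;c=np.array([.5275,.026])
for x,z in [(112,195),(80,196),(36,197),(5,181),(-14,156),(-22,132),(-22,124),(-22,120.5),(-22,118)]:
    w=np.array([c[0]+x/1e3*np.cos(a),c[1]+x/1e3*np.sin(a),z/1e3]);print(x,z,R.T@(w-s['eef_pos']))
```

```text
[ 0.6288 -0.019   0.34  ] [ 3.1405  0.0005 -0.8555] 0.0011130188512971924
112 195 [ 0.0004 -0.0019  0.145 ]
80 196 [-0.0284  0.012   0.144 ]
36 197 [-0.068   0.0312  0.1431]
5 181 [-0.0959  0.0446  0.1591]
-14 156 [-0.113   0.0529  0.1841]
-22 132 [-0.1202  0.0563  0.2081]
-22 124 [-0.1202  0.0563  0.2161]
-22 120.5 [-0.1201  0.0563  0.2196]
-22 118 [-0.1201  0.0563  0.2221]
```

>>> creep_tool --motion '[0,0,-0.04,0.8,0,0,0,-0.04,1.6,0,0,0,-0.04,2.4,0,0,0,-0.04,2.9,0,0,-0.28,0.1,2.9,0,0,-0.56,0.24,2.88,0,0,-0.82,0.36,2.88,0,0,-1.08,0.5,2.86,0,0,-1.36,0.62,2.86,0,0,-1.64,0.76,3.02,0,0,-1.92,0.9,3.18,0,0,-2.1,0.98,3.42,0,0,-2.26,1.06,3.68,0,0,-2.34,1.1,3.92,0,0,-2.4,1.12,4.04,0,0,-2.4,1.12,4.04,0]'

```text
t: 17.38
eef_pos: [0.5072, 0.0346, 0.1379]
ee_rot: [3.14, 0.001, -0.856]
force: [-0.1, -0.1, 0.3]
width: 0.0
gripper_force: 0.4
```

>>> creep_tool --motion '[0,0,0,0.08,0,0,0,0,0.16,0,0,0,0,0.22,0,0,0,0,0.22,0]'

```text
t: 17.72
eef_pos: [0.5086, 0.0355, 0.1273]
ee_rot: [3.142, 0.0, -0.855]
force: [-1.0, -0.5, 1.3]
width: 0.0005
gripper_force: 0.7
```

>>> creep_tool --motion '[0,0,0,0.06,0,0,0,0,0.1,0,0,0,0,0.14,0,0,0,0,0.14,0]'

```text
t: 18.05
eef_pos: [0.5085, 0.0355, 0.1202]
ee_rot: [3.141, 0.0, -0.855]
force: [-0.6, 0.5, 1.2]
width: 0.0005
gripper_force: 0.6
```

Scaled: 0.003 m is 0.06, 0.002 m is 0.04.

>>> creep_tool --motion '[0,0,0,0.02,0,0,0,0,0.04,0,0,0,0,0.06,0,0,0,0,0.06,0]'

```text
t: 18.38
eef_pos: [0.5086, 0.0356, 0.119]
ee_rot: [-3.141, -0.001, -0.854]
force: [-6.5, 2.3, 15.1]
width: 0.0005
gripper_force: 7.6
```

Scaled: -0.415 m is -8.3, -0.18 m is -3.6.

>>> creep_tool --motion '[0,0,0,0.016,0,0,0,0,0.016,0,0,0,0,-0.4,0,0,0,0,-1.2,0,0,0,0,-2,0,0,0,0,-2.8,0,0,0,0,-3.6,0,0,-8.3,-3.24,-3.6,0,0,-8.3,-3.24,-3.6,0,0,-8.3,-3.24,-3.6,0,0,-8.3,-3.24,-3.6,0,0,-8.3,-3.24,-3.6,0,0,-8.3,-3.24,-3.6,0,0,-8.3,-3.24,-3.6,0,0,-8.3,-3.24,-3.6,0,0,-8.3,-3.24,-3.6,0,0,-8.3,-3.24,-3.6,0,0,-8.3,-3.24,-3.6,0,0,-8.3,-3.24,-3.6,0,0,-8.3,-3.24,-3.6,0]'

```text
t: 20.05
eef_pos: [0.3574, 0.4563, 0.2965]
ee_rot: [3.14, -0.001, -0.853]
force: [0.0, -0.7, 0.6]
width: 0.0005
gripper_force: 0.0
```

Run:
```python
from h import *
for n in ['top','side']:
    o=cv2.resize(cv2.imread(f'pics/{n}0.png'),(560,420),interpolation=cv2.INTER_AREA)
    f=np.ascontiguousarray(arm.grab_frame(n)[:,:,::-1]);cv2.imwrite(f'pics/{n}_end.png',f)
    d=cv2.absdiff(o,f).max(2)
    for nm,c,r in [('lid',(.5275,.026,.1205),14),('lidup',(.6,-.005,.2),14),('tamper',(.463,-.281,.12),18),('mill',(.39,-.267,.1),12),('honey',(.53,-.298,.08),12),('bottle',(.535,.152,.1),12),('jam',(.457,-.068,.07),12)]:
        u,v=proj(n,[c])[0].astype(int);p=d[max(0,v-r):v+r,max(0,u-r):u+r]
        sh=cv2.matchTemplate(f[v-r-6:v+r+6,u-r-6:u+r+6],o[v-r:v+r,u-r:u+r],cv2.TM_CCOEFF_NORMED);m=cv2.minMaxLoc(sh)
        print(n,nm,'meandiff',p.mean().round(1),'corr %.3f shift'%m[1],np.array(m[3])-6)
```

```text
top lid meandiff 2.2 corr 0.892 shift [0 0]
top lidup meandiff 2.6 corr 0.986 shift [0 0]
top tamper meandiff 6.1 corr 0.972 shift [0 0]
top mill meandiff 4.8 corr 0.987 shift [0 0]
top honey meandiff 4.3 corr 0.993 shift [0 0]
top bottle meandiff 2.6 corr 0.993 shift [0 0]
top jam meandiff 3.5 corr 0.988 shift [0 0]
side lid meandiff 1.3 corr 1.000 shift [0 0]
side lidup meandiff 1.1 corr 0.998 shift [0 0]
side tamper meandiff 6.4 corr 0.989 shift [1 0]
side mill meandiff 1.5 corr 0.998 shift [0 0]
side honey meandiff 1.2 corr 1.000 shift [0 0]
side bottle meandiff 0.9 corr 1.000 shift [0 0]
side jam meandiff 1.2 corr 1.000 shift [0 0]
```

The lid and its neighbours match the first pictures, which means the lid is shut and nothing else has moved. The tamper is within about a pixel of where it started.

```bash
python3 -c "
from station import arm
print(arm.job_done())"
```

```text
the job is handed in; nothing more can be done
None
```

The job is handed in at about 20 s: the follower is held level by its two catches, the tamper stands upright on the board again, and the lid is pressed shut and stayed shut after the arm let go, with nothing else visibly moved.

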